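# Set the length stop from a sample block and zero the readout

### The arm

A 6-joint arm with a two-finger parallel gripper is mounted at the origin on a cart in front of the work surface, level with it; the furniture and walls round the work are solid. World frame = base frame: x ahead of the robot, y to its left, z up, the work surface at z = 0. Lengths are in m, angles in degrees, forces in N, time in s.
With the tool pointing down it reaches from about 0.3 to 0.75 m from the base axis. Payload 8.5 kg.
Tool frame: the origin (TCP) lies on the centre line of the jaws, within the pads' length; the fingertips stand 14 mm ahead of it and the grasp point (between the pads) lies 5 mm behind it; z points along the fingers, x is the direction in which the jaws open and shut, and the axes are right-handed (so a half turn about z gives the same grasp; the last joint's range is limited). The gripper opens to 85 mm and grips with 20 to 120 N. Pads are 22 mm wide; open, the fingers measure 114 mm over their backs; the gripper's body (76 mm by 85 mm) begins 54 mm behind the grasp point. The pads swing forward as they close: fully open they stand 13 mm farther back than shut.
Start: joints at [63.81, 21.807, 74.336, -0, 83.858, -12.336], TCP at [0.132, 0.534, 0.245] pointing down, gripper open.
Joint ranges: [-178.18, 178.18], [-50.72, 133.34], [12.68, 142.11], [-81.47, 261.47], [9.98, 163.14], [-165.26, 165.26]. Speed limits (degrees/s): [136.94, 136.94, 180, 180, 180, 180].

### API

Orientations are given as a 3x3 rotation matrix whose columns are the frame's x, y, z axes.
In Python, from rig import * gives the robot as it stands.
- The arm moves only by the shell command python3 -m crank 'ROWS' [FORCE]. ROWS is JSON, one flat list of numbers, 7 for each row, row after row: the turn, a rotation vector about the world's x, y, z in rad, then the shift along the world's x, y, z in m, then the opening in per cent of the stroke, from 0 (shut) to 100 (fully open). A call has 1 to 20 rows; each row shifts and turns the commanded pose from where the row before left it; what a row does not reach is not made up. A row lasts 1/10 s, in which the tool goes at most 50 mm and 8.59 degrees, less where a joint would pass 70% of its speed; a pose out of reach is approached as far as the arm can. A call is refused whole if a number of a shift passes 0.05 or a number of a turn 0.15, either way. A call with a gripper value outside its range is refused whole. The fingers move at their own pace and stop on an object; FORCE is the grip in N (left out, the last holds). Time passes only in rows, so rows that do not move let the fingers close. It gives the time, the measured TCP pose, the force and the opening at its end, in the units of the state.
- observe(): the state, without advancing time (a new reading comes with each control period).
- get_image(name): name is "scene" or "top"; returns a dict with "frame" (400x640x3 uint8, red, green, blue), "fov_y" (degrees; the focal length in pixels is half the picture's height over the tangent of half this angle, whatever the lens; pixels are square), "cx", "cy" (the principal point, pixels), "world_to_cam" (4x4, takes a point from world to camera coordinates). Camera axes: x right, y up, looking along -z (the intrinsics and any distortion apply to the point x, -y, -z); pixel columns grow to the right and rows downward; lengths in m; the calibration is good to about 2 mm. A picture is of the moment at which its call begins. There is no depth.
- close_job(): hands the job in, once; it reports no verdict.
The state is a dict: "time_s": time; "q": joint angles; "qvel": joint speeds; "joint_efforts": joint torques, N m; "position": TCP position; "tool_rot": TCP orientation; "ft_force": force on the tool from outside, world axes, zero at the start; "wrist_torque": the same for the moment, N m; "grip_width": finger opening in m.
Only numpy, scipy, OpenCV 4.12 (cv2) and the standard library are available. Lean on these libraries where they do the work, as an engineer would, in place of code of your own. Each camera call takes 0.05 s, during which the arm holds its last target. There are 200 camera calls.

### The job

Set up the length gauge for cutting packing blocks: fetch the longer, reddish-brown sample block from the left cart and lay it flat on the gauge plate between the end stop and the sliding stop, its length along the rail, and let go of it. Then slide the stop by its red grip gently up to the block until the block sits without play between the two stops, and finally press the green zero button under the readout's hood fully down and release it. Leave the other loose things where they are.

Things in the scene. Friction and masses are not known exactly. Their poses are not given: they have to be found in the camera images.
- sample: the sample: a reddish-brown wooden block 45 x 75 x 22 mm (x, y, z), about 50 g, lying flat on the left cart (z = 0). Origin at the centre of its underside; its y axis runs along its 75 mm length, z up.
- gauge: length gauge fixed to the right-hand bench. Origin: centre of its underside; x away from the robot, y left along the rail, z up. Base plate 125 x 250 mm (x, y), its top (the bed) at z = 12 mm. A 30 mm square metal rail stands on it along y, x = 25 to 55 mm, top at z = 42 mm. Dark end stop across the bed at the left end: inner face at y = 105 mm, top at z = 48 mm (58 mm on the rail).
- gauge_end (a point): point at bed height on the inner face of the end stop (gauge x = -25, y = 105, z = 12 mm); axes as the gauge, the bed runs from it to -y. It marks the middle of the strip where the block lies: keep the block's middle within 20 mm of it in gauge x.
- stop (a joint): sliding stop: clear opening in m between the end stop's face and the stop's blade (0 = blade against the end stop, 0.155 = fully open, to -y). It starts 0.115 to 0.15 open, slides with about 2.5 N of friction and stays where it is left.
- stop_grip (a point): middle of the red upright finger grip on the sliding stop, 26 x 14 x 32 mm (gauge x, y, z); its foot on the black carriage is 16 mm below this point, its top 16 mm above. Grip it across its 14 mm (along the rail). Axes as the gauge. It lies 65 mm behind (+x) and 25 mm to the right (-y) of stop_face and at gauge z = 72 mm.
- stop_face (a point): middle of the steel blade's contact face that meets the block, 11 mm above the bed, looking to +y; axes as the gauge. The blade is 84 x 8 x 34 mm (x, y, z), from gauge x = -62 to +22 mm, its underside 2 mm and its top 36 mm above the bed.
- readout: grey readout, 140 mm wide, fixed behind the gauge on a steel foot; front = its -x, origin on the bench. Its face is tilted 40 degrees: outward normal (-0.643, 0, 0.766) in its frame. A yellow hood along the face's upper edge, 36 mm up the slope from the button, sticks out 68 mm along the normal and covers the button from above: press along the normal, tool tilted 25 to 45 degrees.
- zero_top (a point): centre of the top of the round green zero button (26 mm diameter) at the left-hand side of the readout's face; it moves 6 mm inward along the face normal.
- zero (a joint): the zero button's travel in m: 0 = up, 0.006 = fully down; spring loaded, about 5 N when fully down, returns when released.
- short_block: bystander: a smaller, darker wooden block 40 x 60 x 20 mm lying on the left cart; origin at the centre of its underside. Not the sample.
- blue_tape: bystander: a roll of blue tape, 84 mm diameter, 19 mm high, lying on the right-hand bench; origin at the centre of its underside.
- kraft_tray: bystander: small brown open cardboard tray 66 x 130 x 42 mm on the right-hand bench; origin at the centre of its underside.
There are look-alikes about, which are no part of the job. What is shaped like the sample but orange is not meant.

How it is judged (in metres and radians):
On the way, in this order (a step that is already met when the one before it is completed fails the run):
1. the sample lies flat on the gauge plate between the end stop and the sliding stop, its length along the rail, and is let go (z of sample in the frame of gauge_end between -0.003 and 0.003 m and x of sample in the frame of gauge_end between -0.035 and 0.026 m and y of sample in the frame of gauge_end between -0.12 and -0.03 m and angle between the y axis of sample and the y axis of gauge, either way round below 0.25 rad and angle between sample's own z axis and vertical below 0.1 rad and contact force between the fingers and sample below 0.1 N), for 0.2 s.
2. the sliding stop has been brought up to the sample: the block sits square and without play between the two stops (opening at most 1.5 mm over the block's 75 mm) (value of joint stop between 0.0725 and 0.0765 m and y of sample in the frame of gauge_end between -0.0395 and -0.036 m and x of sample in the frame of gauge_end between -0.035 and 0.026 m and z of sample in the frame of gauge_end between -0.003 and 0.003 m and angle between the y axis of sample and the y axis of gauge, either way round below 0.035 rad), for 0.2 s.
3. the zero button is pressed fully down (over 5 mm of its 6 mm) while the block still sits without play between the stops (all of step 2 and value of joint zero above 0.005 m), for 0.05 s.
At the end, for the whole second after the job is handed in: the sample lies flat on the bed between the stops, square to the rail within 2 degrees, its middle 36 to 39.5 mm from the end stop; the stop's opening is at most 76.5 mm for the 75 mm block; the button is up again and everything is at rest (all of step 2 and value of joint zero below 0.001 m and linear speed of sample below 0.01 m/s); the robot touches nothing.
It fails at once if the stop is jammed against the sample with more than 40 N (contact force between stop and sample above 40 N).
It fails at once if a bystander is moved more than 20 mm (distance of any of short_block, blue_tape, kraft_tray from where it was at the start of the episode above 0.02 m).
It also fails if it takes over 59 s, if anything falls off the work surface, if the arm or the gripper's body presses on something with over 40 N, if the wrist force passes 120 N, or if a joint passes its speed limit or range.

## Working session

There is one attempt and no reset: what is moved stays moved. The work goes in short steps, Python scripts to look and compute and a shell command to move; the robot and the scene stay as the last step left them, time stands still between calls to the robot, and variables do not carry over. Pictures are saved under pics/ and viewed, about 8 in all and at most 12, crops included, and the job is handed in when it is done.

```bash
mkdir -p pics; ls; python3 - <<'E'
from rig import *
import cv2,numpy as np
for n in("scene","top"):
    g=get_image(n); cv2.imwrite(f"pics/{n}0.png",g["frame"][:,:,::-1]); np.savez(f"{n}0.npz",**g)
    print(n,{k:(v if k!="world_to_cam" else np.round(v,4).tolist()) for k,v in g.items() if k!="frame"})
print(observe())
E
```

```text
pics
scene {'fov_y': 42.17682942196237, 'cx': 306.2067349840094, 'cy': 206.89025917686968, 'world_to_cam': [[-0.8276, -0.5613, -0.0114, 0.4563], [0.4105, -0.6188, 0.6698, -0.2776], [-0.3829, 0.5496, 0.7425, -1.7784], [0.0, 0.0, 0.0, 1.0]]}
top {'fov_y': 46.63640473123897, 'cx': 317.8013459845739, 'cy': 205.68460954809336, 'world_to_cam': [[0.0249, -0.9997, -0.003, -0.0133], [0.9989, 0.0248, 0.0401, -0.5446], [-0.04, -0.004, 0.9992, -1.7952], [0.0, 0.0, 0.0, 1.0]]}
{'time_s': 0.1, 'q': array([ 6.38093043e+01,  2.18359373e+01,  7.43794001e+01, -1.48031041e-04,
        8.38602224e+01, -1.23342233e+01]), 'qvel': array([ 0.01470084, -0.10903241, -0.24835992,  0.10635785, -0.27723975,
       -0.06144009]), 'joint_efforts': array([ 4.82698611e-03, -4.49217868e+01, -2.31653595e+01, -7.78845038e-05,
        3.65046159e-03,  3.24177165e-05]), 'position': array([0.13159231, 0.53376163, 0.24479065]), 'tool_rot': array([[ 2.39489876e-01,  9.70898688e-01, -5.79746546e-04],
       [ 9.70898006e-01, -2.39490415e-01, -1.18450390e-03],
       [-1.28887703e-03, -2.79198073e-04, -9.99999130e-01]]), 'ft_force': array([-0.15758591, -0.22698121, -0.17093186]), 'wrist_torque': array([ 0.01680977,  0.01280344, -0.03558822]), 'grip_width': 0.08547039705159971}
```

View pics/scene0.png

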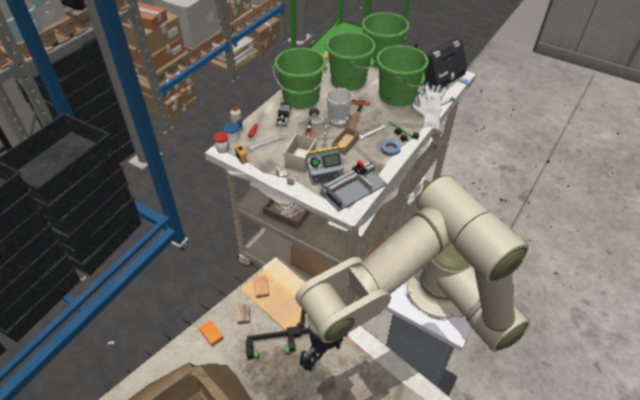

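View pics/top0.png

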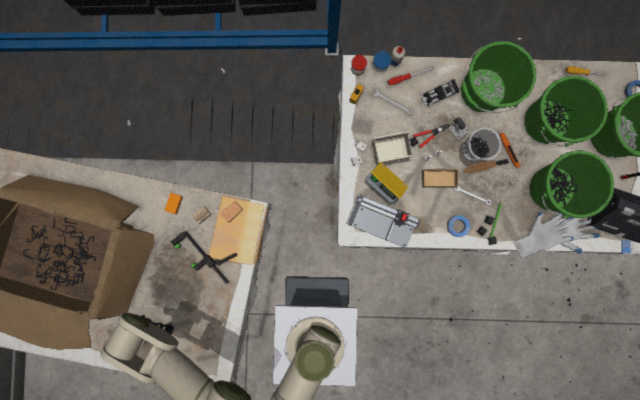

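```bash
cat > h.py <<'E'
import numpy as np,cv2
def cam(g):
    f=200/np.tan(np.radians(float(g["fov_y"]))/2); return f,float(g["cx"]),float(g["cy"]),np.array(g["world_to_cam"])
def proj(g,P):
    f,cx,cy,W=cam(g); p=W[:3,:3]@np.asarray(P,float)+W[:3,3]; return np.array([cx+f*p[0]/-p[2],cy-f*p[1]/-p[2]])
def ray(g,uv):
    f,cx,cy,W=cam(g); d=np.array([(uv[0]-cx)/f,-(uv[1]-cy)/f,-1]); R=W[:3,:3]
    return -R.T@W[:3,3],R.T@d
def plane(g,uv,z):
    o,d=ray(g,uv); return o+d*(z-o[2])/d[2]
def tri(g1,u1,g2,u2):
    o1,d1=ray(g1,u1);o2,d2=ray(g2,u2); A=np.stack([d1,-d2],1); s=np.linalg.lstsq(A,o2-o1,rcond=None)[0]
    a=o1+d1*s[0];b=o2+d2*s[1]; return (a+b)/2,np.linalg.norm(a-b)
E
python3 - <<'E'
from h import *
T=np.load("top0.npz");S=np.load("scene0.npz")
def crop(g,x0,y0,w,h,k): return cv2.resize(g["frame"][y0:y0+h,x0:x0+w,::-1],(w*k,h*k),interpolation=cv2.INTER_CUBIC)
a=crop(T,340,155,100,100,6)[:,:]; 
cv2.imwrite("pics/a.png",np.hstack([crop(T,345,160,80,90,5),crop(S,300,140,80,90,5)]))
cv2.imwrite("pics/b.png",np.hstack([crop(T,160,185,110,80,3),crop(S,190,265,110,80,3)]))
for n,g in(("T",T),("S",S)):
    hsv=cv2.cvtColor(g["frame"],cv2.COLOR_RGB2HSV)
    print(n,"base",proj(g,[0,0,0]))
    for nm,(x,y) in {"T":{"samp":(232,211),"short":(202,214),"or":(174,203),"board":(235,235)},"S":{"samp":(261,287),"short":(243,313),"board":(280,290)}}[n].items(): print(nm,hsv[y,x],plane(g,(x,y),.02).round(3))
E
```

```text
T base [314.3647514 346.4465458]
samp [ 14 117 189] [0.516 0.332 0.02 ]
short [ 16  66 144] [0.501 0.448 0.02 ]
or [ 16 221 200] [0.541 0.558 0.02 ]
board [ 16 109 203] [0.423 0.317 0.02 ]
S base [439.28341196 287.85450163]
samp [ 14 107 214] [0.502 0.347 0.02 ]
short [ 16  58 162] [0.49  0.459 0.02 ]
board [ 16 100 226] [0.441 0.32  0.02 ]
```

View pics/a.png

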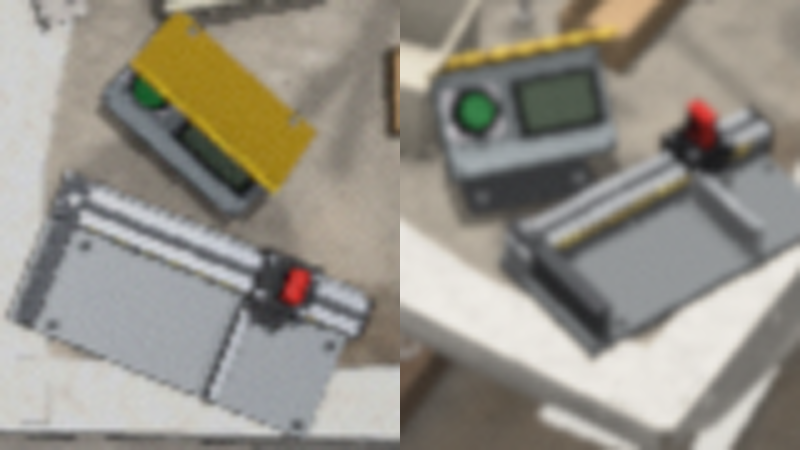

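View pics/b.png

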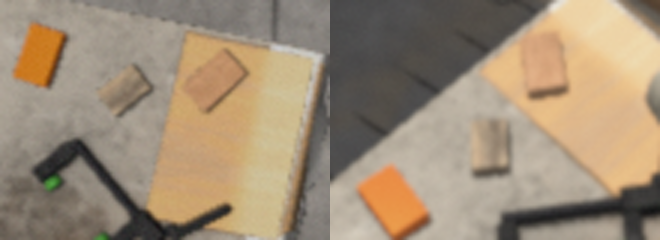

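```bash
cat > seg.py <<'E'
from h import *
T=np.load("top0.npz");S=np.load("scene0.npz")
def blob(g,box,lo,hi,k=4):
    x0,y0,w,h=box; im=cv2.resize(g["frame"][y0:y0+h,x0:x0+w],(w*k,h*k),interpolation=cv2.INTER_CUBIC)
    hsv=cv2.cvtColor(im,cv2.COLOR_RGB2HSV); m=cv2.inRange(hsv,lo,hi)
    c=max(cv2.findContours(m,0,cv2.CHAIN_APPROX_NONE)[0],key=cv2.contourArea)
    q=lambda p:(np.asarray(p)+.5)/k-.5+[x0,y0]
    M=cv2.moments(c); r=cv2.minAreaRect(c)
    return q([M["m10"]/M["m00"],M["m01"]/M["m00"]]),q(cv2.boxPoints(r)),q(c[:,0]),cv2.contourArea(c)/k/k
E
python3 - <<'E'
from seg import *
np.set_printoptions(precision=4,suppress=True)
red=((0,150,90),(10,255,255))
cT,bT,_,aT=blob(T,(395,200,20,25),*red); cS,bS,_,aS=blob(S,(350,155,25,25),*red)
print("red",cT,aT,bT.round(1).tolist(),cS,aS,bS.round(1).tolist(),tri(T,cT,S,cS))
gr=((50,120,50),(90,255,255))
cT,bT,_,aT=blob(T,(360,165,30,25),*gr); cS,bS,_,aS=blob(S,(305,150,25,25),*gr)
print("green",cT,aT,bT.round(1).tolist(),cS,aS,bS.round(1).tolist(),tri(T,cT,S,cS))
ye=((20,150,80),(32,255,255))
cT,bT,_,aT=blob(T,(362,155,55,50),*ye); print("hood",aT,bT.round(1).tolist())
# plate corners hand-read in pics/a.png (x5)
for nm,u in dict(FL=(10,318),FR=(300,432),BLrail=(88,182),BR=(372,298)).items():
    uv=np.array(u)/5-.5+[345,160]; print(nm,plane(T,uv,.012))
for nm,u in dict(FL=(598,352),).items():
    uv=(np.array(u)-[400,0])/5-.5+[300,140]; print(nm,plane(S,uv,.006))
# wood
for g,box,l in((T,(220,198,26,26),"T"),(S,(250,270,26,32),"S")):
    x0,y0,w,h=box;im=cv2.resize(g["frame"][y0:y0+h,x0:x0+w],None,fx=4,fy=4,interpolation=cv2.INTER_CUBIC)
    H=cv2.cvtColor(im,cv2.COLOR_RGB2LAB); A=cv2.GaussianBlur(H[...,1],(5,5),0)
    t,m=cv2.threshold(A,0,255,cv2.THRESH_OTSU); c=max(cv2.findContours(m,0,1)[0],key=cv2.contourArea); r=cv2.boxPoints(cv2.minAreaRect(c))
    uv=(r+.5)/4-.5+[x0,y0]; print("wood",l,t,uv.round(1).tolist()); W=np.array([plane(g,p,.022) for p in uv]);print(W, W.mean(0),np.linalg.norm(W[1]-W[0]),np.linalg.norm(W[2]-W[1]))
    cv2.polylines(im,[r.astype(int)],1,(0,0,255)); cv2.imwrite(f"pics/w{l}.png",cv2.resize(im[:,:,::-1],(400,400)))
a=cv2.imread("pics/wT.png");b=cv2.imread("pics/wS.png");cv2.imwrite("pics/w.png",np.hstack([a,b]))
E
```

```text
red [403.6701 216.8569] 25.40625 [[400.6, 219.9], [402.3, 212.9], [406.6, 213.9], [404.9, 220.9]] [360.2321 163.6938] 18.28125 [[357.1, 161.0], [360.3, 159.4], [363.9, 166.6], [360.7, 168.2]] (array([ 0.5076, -0.3253,  0.0644]), np.float64(0.0021017500708263134))
green [373.9072 178.5846] 15.78125 [[370.3, 177.2], [372.4, 175.1], [377.2, 180.0], [375.1, 182.1]] [314.631  161.8705] 32.46875 [[310.0, 161.8], [314.5, 157.3], [319.1, 161.9], [314.6, 166.4]] (array([ 0.648 , -0.2057,  0.0954]), np.float64(0.0015690346642597648))
hood 537.5625 [[369.8, 172.5], [380.1, 161.1], [408.9, 187.2], [398.6, 198.6]]
FL [ 0.4798 -0.1129  0.012 ]
FR [ 0.3972 -0.3395  0.012 ]
BLrail [ 0.5871 -0.1712  0.012 ]
BR [ 0.5024 -0.3935  0.012 ]
FL [ 0.4717 -0.1103  0.006 ]
wood T 137.0 [[218.4, 213.2], [233.5, 199.6], [242.1, 209.2], [227.1, 222.8]]
[[0.5057 0.3838 0.022 ]
 [0.5597 0.3273 0.022 ]
 [0.5235 0.2927 0.022 ]
 [0.4696 0.3492 0.022 ]] [0.5146 0.3382 0.022 ] 0.07812919719586292 0.05004518232033151
wood S 137.0 [[251.6, 276.0], [267.0, 274.0], [269.9, 296.4], [254.4, 298.3]]
[[0.5556 0.33   0.022 ]
 [0.516  0.2937 0.022 ]
 [0.4536 0.3605 0.022 ]
 [0.492  0.3954 0.022 ]] [0.5043 0.3449 0.022 ] 0.05364765059176759 0.09139167766245239
```

View pics/w.png

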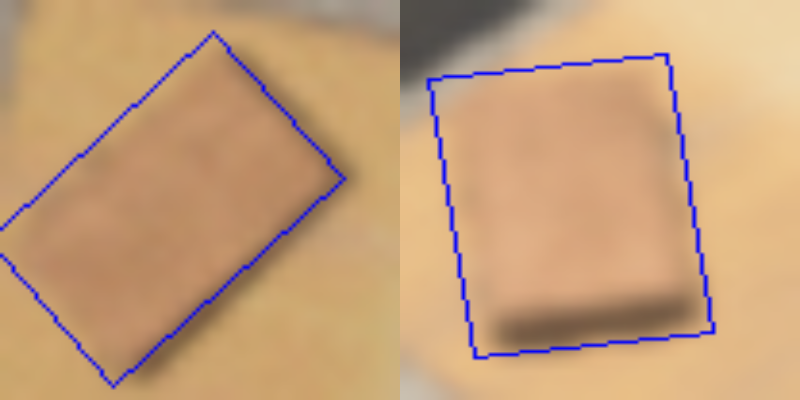

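```bash
python3 -m crank '[0,0,-0.057,0.038,-0.0196,0,75, 0,0,-0.057,0.038,-0.0196,0,75, 0,0,-0.057,0.038,-0.0196,0,75, 0,0,-0.057,0.038,-0.0196,0,75, 0,0,-0.057,0.038,-0.0196,0,75, 0,0,-0.057,0.038,-0.0196,0,75, 0,0,-0.057,0.038,-0.0196,0,75, 0,0,-0.057,0.038,-0.0196,0,75, 0,0,-0.057,0.038,-0.0196,0,75, 0,0,-0.057,0.038,-0.0196,0,75, 0,0,0,0,0,-0.045,75, 0,0,0,0,0,-0.045,75, 0,0,0,0,0,-0.045,75, 0,0,0,0,0,-0.03,75, 0,0,0,0,0,0,75]' 30
python3 - <<'E'
from rig import *
from h import *
o=observe();print(o["q"],o["position"])
o2=[]
for n,b in(("top",(190,170,80,80)),("scene",(220,240,80,80))):
    g=get_image(n);np.savez(n+"1.npz",**g);x,y,w,h=b
    c=cv2.resize(g["frame"][y:y+h,x:x+w,::-1],(400,400),interpolation=cv2.INTER_CUBIC)
    p=o["position"]
    for P in(p,p-[0,0,0.022+0]):  # TCP
        u=((proj(g,P)-[x,y]+.5)*5).astype(int);cv2.drawMarker(c,tuple(int(i) for i in u),(255,0,0),0,12,1)
    o2.append(c)
cv2.imwrite("pics/c.png",np.hstack(o2))
E
```

```text
time_s: 1.6
position: [0.5096, 0.337, 0.076]
tool_rot: [[0.726, 0.688, -0.008], [0.688, -0.726, -0.003], [-0.009, -0.003, -1.0]]
ft_force: [-0.8, 0.0, 0.4]
grip_width: 0.0638
[ 2.23889764e+01  3.71910764e+01  7.71575558e+01 -5.04411586e-04
  6.61735759e+01 -2.10885175e+01] [0.50962566 0.33701504 0.07600782]
```

View pics/c.png

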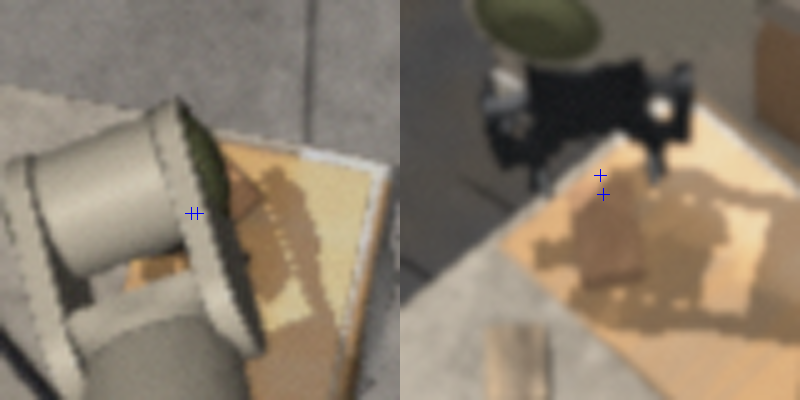

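```bash
python3 -m crank '[0,0,0,0.004,0,-0.02,75, 0,0,0,0,0,-0.02,75, 0,0,0,0,0,-0.01,75, 0,0,0,0,0,-0.008,75,0,0,0,0,0,0,75]'
```

```text
time_s: 2.2
position: [0.5158, 0.3381, 0.0226]
tool_rot: [[0.725, 0.688, 0.0], [0.688, -0.725, 0.0], [0.0, 0.0, -1.0]]
ft_force: [-0.3, 0.5, -0.1]
grip_width: 0.0646
```

```bash
python3 -m crank '[0,0,0,-0.001,0,-0.004,75, 0,0,0,0,0,-0.004,75, 0,0,0,0,0,-0.002,75,0,0,0,0,0,0,75]'; python3 -m crank '[0,0,0,0,0,0,40, 0,0,0,0,0,0,40, 0,0,0,0,0,0,40, 0,0,0,0,0,0,40,0,0,0,0,0,0,40,0,0,0,0,0,0,40]' 30
```

```text
time_s: 2.6
position: [0.5146, 0.3379, 0.0122]
tool_rot: [[0.726, 0.688, -0.0], [0.688, -0.726, -0.0], [-0.0, -0.0, -1.0]]
ft_force: [-0.2, -0.0, 0.3]
grip_width: 0.0642
time_s: 3.2
position: [0.5149, 0.3381, 0.0126]
tool_rot: [[0.726, 0.688, 0.001], [0.688, -0.726, 0.0], [0.001, 0.0, -1.0]]
ft_force: [0.8, 0.2, 3.8]
grip_width: 0.0443
```

```bash
python3 -m crank '[0,0,0,0,0,0.04,40, 0,0,0,0,0,0.04,40, 0,0,0,0,0,0.04,40, 0,0,-0.086,-0.0018,-0.0408,0,40, 0,0,-0.086,-0.0018,-0.0408,0,40, 0,0,-0.086,-0.0018,-0.0408,0,40, 0,0,-0.086,-0.0018,-0.0408,0,40, 0,0,-0.086,-0.0018,-0.0408,0,40, 0,0,-0.086,-0.0018,-0.0408,0,40, 0,0,-0.086,-0.0018,-0.0408,0,40, 0,0,-0.086,-0.0018,-0.0408,0,40, 0,0,-0.086,-0.0018,-0.0408,0,40, 0,0,-0.086,-0.0018,-0.0408,0,40, 0,0,-0.086,-0.0018,-0.0408,0,40, 0,0,-0.086,-0.0018,-0.0408,0,40, 0,0,-0.086,-0.0018,-0.0408,0,40, 0,0,0,0,0,-0.03,40, 0,0,0,0,0,-0.02,40, 0,0,0,0,0,0,40]'
python3 - <<'E'
from rig import *
from h import *
o=observe();print(o["position"],o["tool_rot"].round(3).tolist())
o2=[]
gc=np.array([.497,-.248,0]);ax=np.array([.937,-.35,0]);ay=np.array([.35,.937,0])
for n,b in(("top",(345,160,80,90)),("scene",(300,140,80,90))):
    g=get_image(n);np.savez(n+"2.npz",**g);x,y,w,h=b
    c=cv2.resize(g["frame"][y:y+h,x:x+w,::-1],(400,450),interpolation=cv2.INTER_CUBIC)
    P=lambda a,bb,z:[int(i) for i in (proj(g,gc+ax*a+ay*bb+[0,0,z])-[x,y]+.5)*5]
    for L in([(-.0625,.125,.012),(-.0625,-.125,.012),(.0625,-.125,.012)],[(.025,.105,.042),(.025,-.125,.042)],[(-.0625,.105,.048),(.025,.105,.048)]):
        cv2.polylines(c,[np.array([P(*q) for q in L])],0,(255,0,255),1)
    u=(proj(g,o["position"])-[x,y]+.5)*5;cv2.drawMarker(c,tuple(int(i) for i in u),(255,0,0),0,12,1)
    o2.append(c)
cv2.imwrite("pics/d.png",np.hstack(o2))
E
```

```text
time_s: 5.1
position: [0.4899, -0.1919, 0.0799]
tool_rot: [[0.936, -0.352, -0.005], [-0.352, -0.936, 0.003], [-0.006, -0.001, -1.0]]
ft_force: [0.4, -1.0, -0.8]
grip_width: 0.0445
[ 0.48985659 -0.19188434  0.07987212] [[0.936, -0.352, -0.005], [-0.352, -0.936, 0.003], [-0.006, -0.001, -1.0]]
```

View pics/d.png

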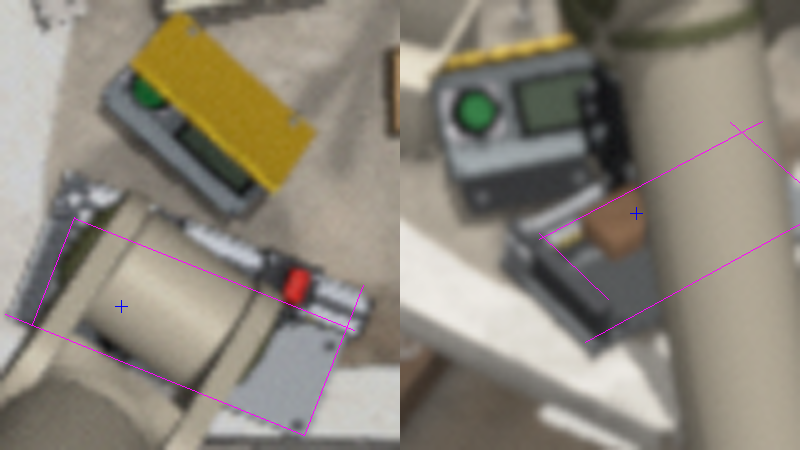

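```bash
python3 -m crank '[0,0,0,0,0,-0.02,40, 0,0,0,0,0,-0.015,40, 0,0,0,0,0,-0.01,40, 0,0,0,0,0,-0.005,40, 0,0,0,0,0,0,40]'; python3 -m crank '[0,0,0,0,0,-0.002,40, 0,0,0,0,0,-0.002,40, 0,0,0,0,0,0,40]'
```

```text
time_s: 5.7
position: [0.4915, -0.1924, 0.0325]
tool_rot: [[0.936, -0.351, 0.0], [-0.351, -0.936, -0.0], [0.0, -0.0, -1.0]]
ft_force: [0.0, -0.4, -0.1]
grip_width: 0.0438
time_s: 6.0
position: [0.4913, -0.1924, 0.0284]
tool_rot: [[0.936, -0.351, 0.0], [-0.351, -0.936, -0.0], [0.0, 0.0, -1.0]]
ft_force: [-0.3, -0.6, -0.3]
grip_width: 0.0445
```

```bash
python3 -m crank '[0,0,0,0,0,-0.0015,40, 0,0,0,0,0,-0.0015,40, 0,0,0,0,0,0,40]';python3 -m crank '[0,0,0,0,0,-0.0007,40, 0,0,0,0,0,0,40]'
```

```text
time_s: 6.3
position: [0.4912, -0.1924, 0.0252]
tool_rot: [[0.936, -0.351, -0.0], [-0.351, -0.936, 0.0], [-0.0, -0.0, -1.0]]
ft_force: [-0.5, 0.4, -0.1]
grip_width: 0.0445
time_s: 6.5
position: [0.4913, -0.1924, 0.0246]
tool_rot: [[0.936, -0.351, 0.0], [-0.351, -0.936, -0.0], [0.0, 0.0, -1.0]]
ft_force: [-0.8, -0.4, -0.3]
grip_width: 0.0442
```

```bash
python3 -m crank '[0,0,0,0,0,0,62, 0,0,0,0,0,0,62, 0,0,0,0,0,0,62,0,0,0,0,0,0,62]'; python3 - <<'E'
from seg import *
np.set_printoptions(precision=4,suppress=True)
print(tri(T,(374.6,177.74),S,(314.63,161.87)))
print("grip T@.072",plane(T,(403.67,216.86),.075),"S",plane(S,(360.23,163.69),.072))
for z in(.15,.17,.19):
  print(z,[plane(T,p,z)[:2].round(4).tolist() for p in [(369.8,172.5),(380.1,161.1),(408.9,187.2),(398.6,198.6)]])
E
```

```text
time_s: 6.9
position: [0.4913, -0.1924, 0.0247]
tool_rot: [[0.936, -0.351, 0.0], [-0.351, -0.936, -0.0], [0.0, 0.0, -1.0]]
ft_force: [0.3, 0.7, 0.3]
grip_width: 0.053
(array([ 0.6511, -0.209 ,  0.0913]), np.float64(0.00018838055099469793))
grip T@.072 [ 0.5083 -0.3228  0.075 ] S [ 0.5031 -0.3187  0.072 ]
0.15 [[0.6634, -0.1846], [0.7056, -0.2208], [0.6139, -0.3262], [0.5719, -0.2899]]
0.17 [[0.6612, -0.1824], [0.7028, -0.2183], [0.6122, -0.3223], [0.5707, -0.2865]]
0.19 [[0.6589, -0.1803], [0.7, -0.2157], [0.6105, -0.3185], [0.5695, -0.2831]]
```

```bash
python3 -m crank '[0,0,0,0,0,0.047,62, 0,0,0,0,0,0.047,62, 0,0,0,0,0,0.047,62, 0,0,0.1428,0.0016,-0.0119,0,62, 0,0,0.1428,0.0016,-0.0119,0,62, 0,0,0.1428,0.0016,-0.0119,0,62, 0,0,0.1428,0.0016,-0.0119,0,62, 0,0,0.1428,0.0016,-0.0119,0,62, 0,0,0.1428,0.0016,-0.0119,0,62, 0,0,0.1428,0.0016,-0.0119,0,62, 0,0,0.1428,0.0016,-0.0119,0,62, 0,0,0.1428,0.0016,-0.0119,0,62, 0,0,0.1428,0.0016,-0.0119,0,62, 0,0,0.1428,0.0016,-0.0119,0,62, -0.0408,-0.1093,0,0,0,0,62, -0.0408,-0.1093,0,0,0,0,62, -0.0408,-0.1093,0,0,0,0,62, 0,0,0,0,0,-0.02,62,0,0,0,0,0,0,62]'
python3 - <<'E'
from rig import *
from h import *
o=observe();print(o["position"],o["q"].round(1))
o2=[]
for n,b in(("top",(345,160,80,90)),("scene",(300,140,80,90))):
    g=get_image(n);np.savez(n+"3.npz",**g);x,y,w,h=b
    c=cv2.resize(g["frame"][y:y+h,x:x+w,::-1],(400,450),interpolation=cv2.INTER_CUBIC)
    for P in (o["position"],o["position"]-[0,0,.07]):
        u=(proj(g,P)-[x,y]+.5)*5;cv2.drawMarker(c,tuple(int(i) for i in u),(255,0,0),0,12,1)
    o2.append(c)
cv2.imwrite("pics/e.png",np.hstack(o2))
E
```

```text
time_s: 8.8
position: [0.5077, -0.3225, 0.1438]
tool_rot: [[0.352, 0.88, 0.318], [0.936, -0.332, -0.117], [0.002, 0.339, -0.941]]
ft_force: [-0.5, 0.1, -1.1]
grip_width: 0.0528
[ 0.50771214 -0.32248955  0.14381   ] [ -47.4   25.7   89.2   12.    47.9 -123.5]
```

View pics/e.png

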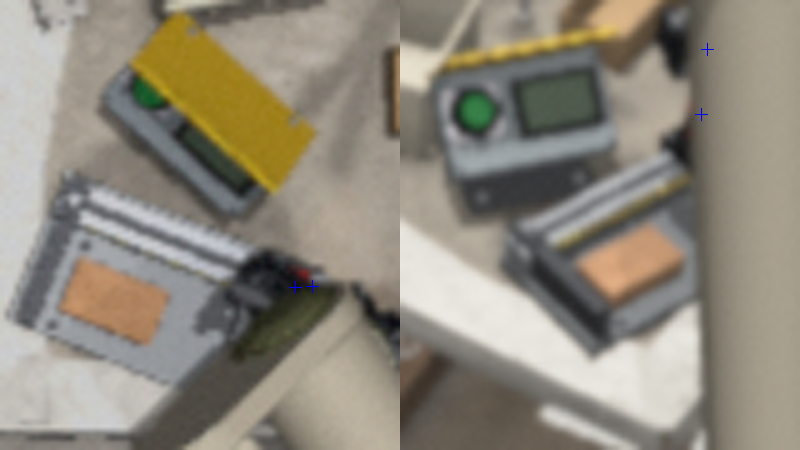

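```bash
python3 -m crank '[0,0,0,0.001,0,-0.02,62, 0,0,0,0,0,-0.02,62, 0,0,0,0,0,-0.014,62, 0,0,0,0,0,-0.008,62, 0,0,0,0,0,0,62]'; python3 -m crank '[0,0,0,0,0,0,25, 0,0,0,0,0,0,15, 0,0,0,0,0,0,10, 0,0,0,0,0,0,10, 0,0,0,0,0,0,10]' 20
```

```text
time_s: 9.4
position: [0.5101, -0.3234, 0.0833]
tool_rot: [[0.351, 0.88, 0.321], [0.936, -0.33, -0.119], [0.001, 0.342, -0.94]]
ft_force: [0.3, -0.9, 0.3]
grip_width: 0.0532
time_s: 9.9
position: [0.5102, -0.3235, 0.0846]
tool_rot: [[0.351, 0.879, 0.323], [0.936, -0.33, -0.121], [0.0, 0.344, -0.939]]
ft_force: [-0.0, 1.0, 5.7]
grip_width: 0.0131
```

```bash
python3 -m crank '[0,0,0,0,0,0.0015,10, 0,0,0,0.0035,0.0094,0,10, 0,0,0,0.0035,0.0094,0,10, 0,0,0,0.0035,0.0094,0,10, 0,0,0,0.0035,0.0094,0,10, 0,0,0,0.0018,0.0047,0,10, 0,0,0,0.0018,0.0047,0,10, 0,0,0,0.0018,0.0047,0,10, 0,0,0,0.0018,0.0047,0,10, 0,0,0,0,0,0,10]'
```

```text
time_s: 10.9
position: [0.5315, -0.2669, 0.0846]
tool_rot: [[0.351, 0.879, 0.321], [0.936, -0.33, -0.12], [0.001, 0.343, -0.939]]
ft_force: [6.3, -1.3, -7.1]
grip_width: 0.0131
```

```bash
python3 -m crank '[0,0,0,0.0017,0.0015,-0.0008,10, 0,0,0,0.0007,0.0019,0,10, 0,0,0,0.0007,0.0019,0,10, 0,0,0,0,0,0,10]'; python3 -m crank '[0,0,0,0.0007,0.0019,0,10, 0,0,0,0,0,0,10]'
```

```text
time_s: 11.3
position: [0.5337, -0.2615, 0.0845]
tool_rot: [[0.351, 0.88, 0.32], [0.936, -0.33, -0.12], [0.0, 0.342, -0.94]]
ft_force: [-5.4, 0.3, 4.5]
grip_width: 0.0134
time_s: 11.5
position: [0.5344, -0.2596, 0.0846]
tool_rot: [[0.351, 0.88, 0.321], [0.936, -0.33, -0.12], [0.0, 0.342, -0.94]]
ft_force: [-4.5, 1.8, 5.3]
grip_width: 0.013
```

```bash
python3 -m crank '[0,0,0,-0.0001,0.0011,0.0004,10, 0,0,0,0,0,0,10]'; python3 -m crank '[0,0,0,0.00035,0.00094,0,10, 0,0,0,0,0,0,10]'
python3 - <<'E'
from rig import *
from h import *
o2=[]
for n,b in(("top",(345,160,80,90)),("scene",(300,140,80,90))):
    g=get_image(n);np.savez(n+"4.npz",**g);x,y,w,h=b
    o2.append(cv2.resize(g["frame"][y:y+h,x:x+w,::-1],(400,450),interpolation=cv2.INTER_CUBIC))
cv2.imwrite("pics/f.png",np.hstack(o2))
E
```

```text
time_s: 11.7
position: [0.5347, -0.2589, 0.0846]
tool_rot: [[0.351, 0.88, 0.321], [0.936, -0.33, -0.12], [0.0, 0.343, -0.939]]
ft_force: [-2.0, -4.1, -0.7]
grip_width: 0.0133
time_s: 11.9
position: [0.5347, -0.2588, 0.0846]
tool_rot: [[0.352, 0.88, 0.32], [0.936, -0.33, -0.122], [-0.001, 0.343, -0.939]]
ft_force: [-7.3, -8.2, -1.3]
grip_width: 0.013
```

View pics/f.png

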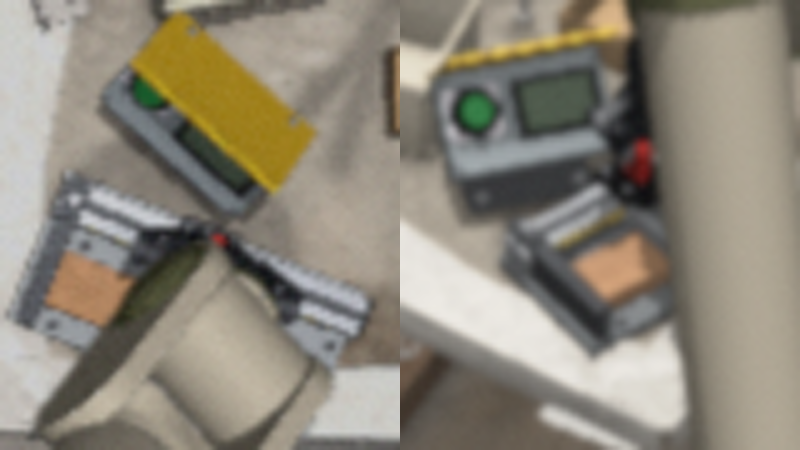

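```bash
python3 -m crank '[0,0,0,0.0002,-0.0006,0,10, 0,0,0,0,0,0,10, 0,0,0,0,0,0,25, 0,0,0,0,0,0,45, 0,0,0,0,0,0,45]'; python3 -m crank '[0,0,0,-0.006,0.002,0.02,45, 0,0,0,-0.014,0.005,0.04,45, 0,0,0,-0.014,0.005,0.04,45, 0,0,0,-0.04,0.015,0.01,20, 0,0,0,-0.04,0.015,0.01,0, 0,0,0,-0.04,0.015,0,0, 0,0,0,-0.04,0.015,0,0, 0,0,0,0,0,0,0, 0,0,0,0,0,0,0]'
python3 - <<'E'
from rig import *
from h import *
o=observe();print(o["position"],o["q"].round(1))
o2=[]
for n,b in(("top",(350,190,60,60)),("scene",(315,165,60,60))):
    g=get_image(n);np.savez(n+"5.npz",**g);x,y,w,h=b
    o2.append(cv2.resize(g["frame"][y:y+h,x:x+w,::-1],(400,400),interpolation=cv2.INTER_CUBIC))
cv2.imwrite("pics/g.png",np.hstack(o2))
E
```

```text
time_s: 12.5
position: [0.5355, -0.258, 0.0848]
tool_rot: [[0.351, 0.879, 0.322], [0.936, -0.33, -0.12], [0.001, 0.343, -0.939]]
ft_force: [-0.5, 0.4, 0.3]
grip_width: 0.0385
time_s: 13.4
position: [0.3413, -0.1864, 0.2053]
tool_rot: [[0.352, 0.879, 0.322], [0.936, -0.331, -0.121], [-0.0, 0.344, -0.939]]
ft_force: [0.3, -0.2, -0.4]
grip_width: 0.0001
[ 0.34128667 -0.18644445  0.20530837] [-5.340e+01  1.000e-01  1.132e+02  1.400e+01  5.040e+01 -1.302e+02]
```

View pics/g.png

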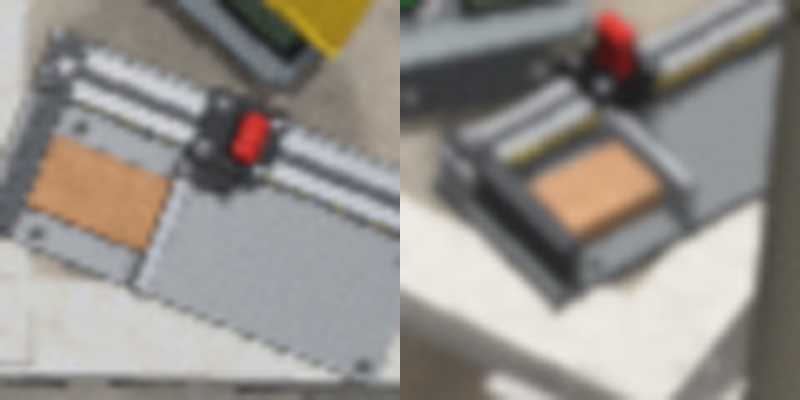

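```bash
cat > press.py <<'E'
from rig import *
from h import *
from scipy.spatial.transform import Rotation as Ro
np.set_printoptions(precision=4,suppress=True)
o=observe();R=o["tool_rot"];yaw=np.radians(-41);xr=np.array([np.cos(yaw),np.sin(yaw),0]);yr=np.array([-np.sin(yaw),np.cos(yaw),0]);Z=np.array([0,0,1.])
t=np.radians(42);z=np.sin(t)*xr-np.cos(t)*Z;x=yr;Rt=np.stack([x,np.cross(z,x),z],1)
rv=Ro.from_matrix(Rt@R.T).as_rotvec();print("rv",rv,np.degrees(np.linalg.norm(rv)))
n=-.643*xr+.766*Z;d=-(.766*xr+.643*Z);B=np.array([.651,-.209,.091])
for s in(.07,.02,0): T=B+.003*d+(.014+s)*n;print(s,T,T-o["position"])
print("n",n,o["position"],o["ft_force"],o["q"])
E
python3 press.py
```

```text
rv [-0.1966 -0.3299 -0.3525] 29.871479735154047
0.07 [ 0.6085 -0.1721  0.1534] [ 0.2664  0.0148 -0.0516]
0.02 [ 0.6328 -0.1931  0.1151] [ 0.2907 -0.0063 -0.0899]
0 [ 0.6425 -0.2016  0.0998] [ 0.3004 -0.0147 -0.1053]
n [-0.4853  0.4218  0.766 ] [ 0.3421 -0.1869  0.2051] [-0.1119 -0.0879  0.3868] [ -53.3405    0.2595  113.0648   13.9856   50.4207 -130.185 ]
```

```bash
python3 -m crank '[-0.0328,-0.055,-0.0588,0.03,0.0018,-0.0064,0, -0.0328,-0.055,-0.0588,0.03,0.0018,-0.0064,0, -0.0328,-0.055,-0.0588,0.03,0.0018,-0.0064,0, -0.0328,-0.055,-0.0588,0.03,0.0018,-0.0064,0, -0.0328,-0.055,-0.0588,0.03,0.0018,-0.0064,0, -0.0328,-0.055,-0.0588,0.03,0.0018,-0.0064,0, 0,0,0,0.03,0.0018,-0.0064,0, 0,0,0,0.03,0.0018,-0.0064,0, 0,0,0,0.0264,0.0004,-0.0004,0, 0,0,0,0,0,0,0, 0,0,0,0,0,0,0]'; python3 press.py
python3 - <<'E'
from rig import *
from h import *
o=observe();tip=o["position"]+.014*o["tool_rot"][:,2]
for n in("top","scene"):
    g=get_image(n);np.savez(n+"6.npz",**g);print(n,proj(g,tip),proj(g,[.651,-.209,.091]))
    if n=="scene":
        x,y,w,h=290,130,90,70;c=cv2.resize(g["frame"][y:y+h,x:x+w,::-1],(720,560),interpolation=cv2.INTER_CUBIC)
        for P,col in((tip,(255,0,0)),([.651,-.209,.091],(255,0,255))):
            u=(proj(g,P)-[x,y]+.5)*8;cv2.drawMarker(c,tuple(int(i) for i in u),col,0,14,1)
        cv2.imwrite("pics/i.png",c)
E
```

```text
time_s: 14.6
position: [0.5771, -0.176, 0.1576]
tool_rot: [[0.62, 0.625, 0.474], [0.784, -0.479, -0.395], [-0.02, 0.617, -0.787]]
ft_force: [-0.9, 0.4, 0.1]
grip_width: -0.0003
rv [-0.0285 -0.0655 -0.0457] 4.85616954262564
0.07 [ 0.6085 -0.1721  0.1534] [ 0.0314  0.0039 -0.0042]
0.02 [ 0.6328 -0.1931  0.1151] [ 0.0557 -0.0172 -0.0425]
0 [ 0.6425 -0.2016  0.0998] [ 0.0654 -0.0256 -0.0578]
n [-0.4853  0.4218  0.766 ] [ 0.5771 -0.176   0.1576] [-0.9397  0.3558  0.0519] [-24.3353  23.2348  99.0269 -25.2761  22.6508 -56.0178]
top [368.39666232 194.63198797] [374.56586468 177.75115948]
scene [325.3285428 162.0034837] [314.66758323 161.93298522]
```

View pics/i.png

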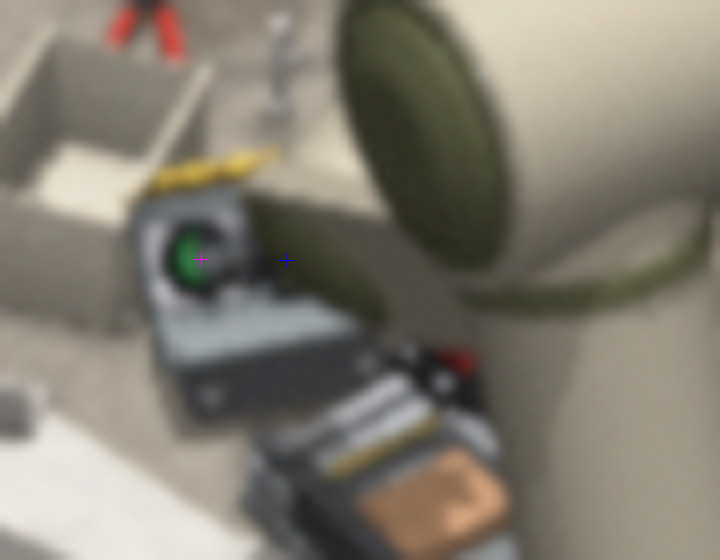

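```bash
python3 -m crank '[-0.014,-0.033,-0.023,0.01,0.001,-0.0014,0, -0.0145,-0.0325,-0.0227,0.01,0.001,-0.0014,0, 0,0,0,0.0114,0.0019,-0.0014,0, 0,0,0,0,0,0,0, 0,0,0,0,0,0,0]'; python3 press.py
```

```text
time_s: 15.2
position: [0.6078, -0.1727, 0.1545]
tool_rot: [[0.657, 0.56, 0.505], [0.754, -0.488, -0.44], [0.0, 0.67, -0.743]]
ft_force: [0.2, 0.2, -0.8]
grip_width: 0.0001
rv [0.0005 0.0006 0.0008] 0.06432700923620187
0.07 [ 0.6085 -0.1721  0.1534] [ 0.0007  0.0006 -0.0011]
0.02 [ 0.6328 -0.1931  0.1151] [ 0.025  -0.0205 -0.0394]
0 [ 0.6425 -0.2016  0.0998] [ 0.0347 -0.0289 -0.0547]
n [-0.4853  0.4218  0.766 ] [ 0.6078 -0.1727  0.1545] [ 0.1632  0.1838 -0.7984] [-21.6014  26.1015  96.8038 -38.4811  20.991  -38.7255]
```

```bash
python3 -m crank '[0,0,0,0.0063,-0.0051,-0.0098,0, 0,0,0,0.0063,-0.0051,-0.0098,0, 0,0,0,0.0063,-0.0051,-0.0098,0, 0,0,0,0.0063,-0.0051,-0.0098,0, 0,0,0,0,0,0,0]'; python3 press.py|tail -2
```

```text
time_s: 15.7
position: [0.6332, -0.1938, 0.1131]
tool_rot: [[0.658, 0.561, 0.503], [0.753, -0.489, -0.44], [-0.001, 0.668, -0.744]]
ft_force: [-1.0, -0.8, 0.3]
grip_width: 0.0002
0 [ 0.6425 -0.2016  0.0998] [ 0.0093 -0.0078 -0.0133]
n [-0.4853  0.4218  0.766 ] [ 0.6332 -0.1938  0.1131] [-0.9972 -0.7995  0.3161] [-22.7439  31.9306  94.6313 -43.8341  17.7399 -33.7031]
```

```bash
python3 - <<'E'
from rig import *
from h import *
g=get_image("scene");x,y,w,h=290,130,60,60
o=observe();tip=o["position"]+.014*o["tool_rot"][:,2]
c=cv2.resize(g["frame"][y:y+h,x:x+w,::-1],(540,540),interpolation=cv2.INTER_CUBIC)
u=(proj(g,tip)-[x,y]+.5)*9;cv2.drawMarker(c,tuple(int(i) for i in u),(255,0,0),0,14,1)
cv2.imwrite("pics/j.png",c)
E
```

```text
(no output)
```

View pics/j.png

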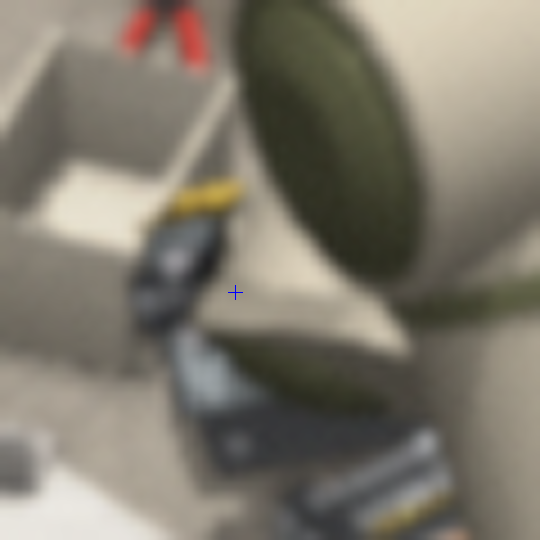

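```bash
python3 -m crank '[0,0,0,0.0019,-0.0017,-0.0031,0, 0,0,0,0.0019,-0.0017,-0.0031,0, 0,0,0,0.0019,-0.0017,-0.0031,0, 0,0,0,0,0,0,0]'; python3 -m crank '[0,0,0,0.00097,-0.00084,-0.00153,0, 0,0,0,0.00097,-0.00084,-0.00153,0, 0,0,0,0,0,0,0]'; python3 -m crank '[0,0,0,0.00097,-0.00084,-0.00153,0, 0,0,0,0.00097,-0.00084,-0.00153,0, 0,0,0,0,0,0,0]'
```

```text
time_s: 16.15
position: [0.6391, -0.1981, 0.1061]
tool_rot: [[0.657, 0.559, 0.506], [0.754, -0.487, -0.44], [0.001, 0.671, -0.742]]
ft_force: [-1.3, 2.2, 2.8]
grip_width: -0.0003
time_s: 16.45
position: [0.6397, -0.1986, 0.1052]
tool_rot: [[0.657, 0.559, 0.506], [0.754, -0.487, -0.441], [-0.0, 0.671, -0.741]]
ft_force: [-21.5, 13.6, 24.3]
grip_width: -0.0001
time_s: 16.75
position: [0.6402, -0.1988, 0.1046]
tool_rot: [[0.656, 0.559, 0.506], [0.754, -0.486, -0.442], [-0.001, 0.672, -0.741]]
ft_force: [-46.8, 30.4, 53.3]
grip_width: 0.0001
```

```bash
python3 - <<'E'
from rig import *
o=observe();print(o["ft_force"],o["wrist_torque"],o["position"],o["tool_rot"])
E
for i in 1 2 3 4 5; do python3 -m crank '[0,0,0,-0.00073,0.00063,0.00115,0, 0,0,0,0,0,0,0]' | egrep 'posi|ft'; done
python3 - <<'E'
from rig import *
o=observe();print(o["ft_force"],o["wrist_torque"])
E
```

```text
[-46.77512384  30.39233387  53.27640323] [ 0.2562055   1.76029269 -0.89217933] [ 0.64016598 -0.19880033  0.10455855] [[ 0.65649753  0.55899466  0.5064938 ]
 [ 0.75432775 -0.4857832  -0.44159294]
 [-0.00080191  0.671967   -0.74058066]]
position: [0.64, -0.1987, 0.1047]
ft_force: [-37.4, 25.0, 42.5]
position: [0.6398, -0.1986, 0.105]
ft_force: [-26.6, 19.8, 32.6]
position: [0.6397, -0.1985, 0.1052]
ft_force: [-18.1, 12.0, 21.4]
position: [0.6395, -0.1984, 0.1055]
ft_force: [-8.5, 6.6, 11.0]
position: [0.6391, -0.1981, 0.1061]
ft_force: [-1.5, 2.1, 4.2]
[-1.48034178  2.0752708   4.18970604] [0.21385699 0.13745078 0.05502603]
```

```bash
for i in 1 2 3 4 5; do python3 -m crank '[0,0,0,-0.00073,0.00063,0.00115,0, 0,0,0,0,0,0,0]' | egrep 'posi|ft'; python3 - <<'E'
from rig import *
import numpy as np
print(observe()["ft_force"]@np.array([-.485,.422,.766]))
E
done
```

```text
position: [0.6385, -0.1976, 0.107]
ft_force: [-0.3, 1.6, 3.6]
3.5965004392942923
position: [0.6377, -0.197, 0.1081]
ft_force: [0.8, 1.9, 3.6]
3.1632484696483543
position: [0.6368, -0.1965, 0.1091]
ft_force: [0.9, 0.6, 2.5]
1.7373598240211947
position: [0.6358, -0.1958, 0.11]
ft_force: [0.1, -0.2, 1.1]
0.7154069343792119
position: [0.635, -0.1952, 0.111]
ft_force: [0.2, 0.7, -1.0]
-0.6193338319981574
```

```bash
python3 -m crank '[0,0,0,-0.0097,0.0084,0.0153,0, 0,0,0,-0.0097,0.0084,0.0153,0, 0,0,0,-0.0097,0.0084,0.0153,0, 0,0,0,-0.0097,0.0084,0.0153,0, 0,0,0,-0.03,0.01,0.01,0, 0,0,0,-0.04,0.012,0.01,0, 0,0,0,-0.04,0.012,0.01,0, 0,0,0,-0.04,0.012,0,0, 0,0,0,-0.04,0.012,0,0, 0,0,0,-0.03,0.012,0,0, 0,0,0,0,0,0,0, 0,0,0,0,0,0,0, 0,0,0,0,0,0,0]'
python3 - <<'E'
from rig import *
from h import *
o2=[]
for n,b in(("top",(345,160,80,90)),("scene",(300,140,80,90))):
    g=get_image(n);np.savez(n+"7.npz",**g);x,y,w,h=b
    p=np.load(n+"5.npz")["frame"].astype(int)
    print(n,"diff vs before press, gauge area",np.abs(g["frame"].astype(int)-p)[200:235,350:385].max() if n=="top" else "")
    o2.append(cv2.resize(g["frame"][y:y+h,x:x+w,::-1],(400,450),interpolation=cv2.INTER_CUBIC))
cv2.imwrite("pics/k.png",np.hstack(o2))
E
```

```text
time_s: 20.05
position: [0.3775, -0.092, 0.2028]
tool_rot: [[0.657, 0.559, 0.506], [0.754, -0.488, -0.44], [0.001, 0.671, -0.742]]
ft_force: [0.4, 0.5, 0.3]
grip_width: 0.0001
top diff vs before press, gauge area 9
scene diff vs before press, gauge area
```

```bash
python3 -c "
from rig import *
print(close_job())"
```

```text
the job is handed in; nothing more can be done
None
```

I completed all three steps and handed the job in at about 20 s. The hand-in reports no verdict, so these are my own checks.

- **Sample:** I gripped it on the left cart (44 mm measured across its 45 mm width), laid it flat on the bed between the stops and let go. The next picture showed it lying square to the rail.
- **Stop:** I slid it by the red grip until it stopped hard at about 10 N. The next picture showed no visible gap at either end of the block. The camera resolves only about 4 mm per pixel, so the 1.5 mm limit rests on the feel of that contact, not on a picture. My estimate of the opening from the arm's travel came out at about 77 mm, give or take 3 mm.
- **Zero button:** I pressed it to its hard stop. As I backed off, the force fell smoothly from about 5 N to 0 over about 6 mm, which fits a full press and release.
- **Button contact:** The button sat about 13 mm nearer along the press direction than I had measured. My last steps therefore pushed to about 77 N before I backed off. That is under the 120 N wrist limit. The torque reading points to the fingertips as the contact, not the gripper's body, which has a 40 N limit; that reading assumes where the force sensor sits.
- **After the press:** The block area in the top view was unchanged from before (differences at noise level), and the arm was clear with no force on it. I could not view the last picture because the 12-picture limit was reached. I did not measure the bystanders again, but nothing touched them as far as I saw.

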